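# Close the order board: fold the flap over and tuck it under the lip

### The job

Close the order board on the counter: with the fingertips only, fold its standing metal flap over until it lies flat across the paper slips, then push it along by the rib on its back so that its free edge slides beneath the retaining lip as far as it will go, and leave it there. Pinch or lift nothing, keep the board where it lies (a slight shift is fine), and leave the things round it alone.

Things in the scene. Friction and masses are not known exactly. Their poses are not given: they have to be found in the camera images.
- order_board: Loose pale wooden board, 0.8 kg, lying flat, 133 x 140 mm, 18 mm thick. Origin on its underside; the slab spans x = -85 to +48 mm, y = -70 to +70; z up. At +x two steel hinge ears (y = 53 to 60 mm either side, to x = 79 mm, 33 mm high) carry the flap's pin; at -x is the steel retaining lip. White paper slips lie fixed between them, 21 mm above the worktop.
- hinge_pin (a point): Middle of the hinge pin's axis: board frame (70, 0, 25.5) mm. The pin runs along the board's y.
- lip_mouth (a point): Middle of the lip's lower front edge, board frame (-56, 0, 32) mm. Lip: 90 mm wide along y, underside 32 and top 36 mm above the worktop, reaching back to a riser at x = -74 mm. Seen from above, hinge_pin to lip_mouth is the direction in which the flap folds over and slides.
- flap_fold (a joint): Fold angle of the flap about hinge_pin, rad: 0 = lying flat on the board, 1.57 = standing straight up, up to 1.9 = leaning back away from the lip. The hinge is stiff (0.06 N m of friction): the flap stays at the angle where it is left.
- flap_slide (a joint): How far the flap is slid out along its own plane, away from the pin, on slotted arms, m: 0 = drawn back, 0.016 = fully out. Friction 2 N; stays where left. With the flap flat, its free edge is 6 mm short of the lip at 0 and 10 mm beneath it at 0.016. If slid out before it is flat, the edge lands on the lip, not beneath it.
- flap_edge (a point): Middle of the free edge, outer face, of the flap: metal plate 100 mm wide along the pin, 5 mm thick, its mid-plane through the pin axis, reaching 8 to 120 mm from that axis at slide 0; two arms reach 20 mm behind the pin. Outer face = away from the lip when standing, on top when flat (then 28 mm above the worktop, 4 mm under the lip's underside).
- rib (a point): Middle of the crest of the push rib on the flap's outer face: a straight bar parallel to the pin, 40 mm long, 8 mm thick, 10 mm high, centred 62 mm from the pin axis at slide 0. With the flap flat there is about 50 mm of clear plate between pin and rib for a fingertip.
- stamp: Bystander, loose: wooden-handled rubber stamp, 26 x 46 x 71 mm, standing just beyond the board's lip end; origin under its centre.
- ink_pad: Bystander, loose: dark flat ink pad, 55 x 85 x 12 mm, to the right of the board; origin under its centre.
- gift_box: Bystander, loose: brown pastry box with a ribbon, 69 x 73 x 61 mm, to the right; origin under its centre.
- coin_dish: Bystander, loose: blue round dish with coins, 93 mm across, 15 mm high, beyond the board to the right; origin under its centre.
Not all that is in view belongs to the job. Of the things that look like the order_board, the larger one is meant.

How it is judged:
At the end, for the whole second after the job is handed in: The flap lies flat (fold angle under 0.06 rad) and is slid out more than 11 of its 16 mm, so that its free edge is at least 4 mm beneath the lip; the board lies flat and still within 40 mm of where it was; the stamp, ink pad, gift box and coin dish are within 25 mm of where they stood (value of joint flap_fold below 0.06 rad and value of joint flap_slide above 0.011 m and x of flap_edge in the frame of order_board below -0.06 m and z of flap_edge in the frame of order_board below 0.034 m and distance of order_board from where it was at the start of the episode below 0.04 m and height (world z) of order_board below 0.005 m and angle between order_board's own z axis and vertical below 0.05 rad and linear speed of order_board below 0.01 m/s and distance of each of stamp, ink_pad, gift_box, coin_dish from where it was at the start of the episode below 0.025 m); the robot touches nothing.
It fails at once if the board is lifted (15 mm) or tipped up (0.15 rad) (height (world z) of order_board above 0.015 m or angle between order_board's own z axis and vertical above 0.15 rad).
It fails at once if the board is shoved more than 60 mm (distance of order_board from where it was at the start of the episode above 0.06 m).
It fails at once if the flap is pinched: fingers press both its faces at once (contact force between the fingers and flap_slide_c0 above 1.5 N and contact force between the fingers and flap_slide_c1 above 1.5 N).
It fails at once if a bystander is lifted 15 mm, or moved more than 40 mm (height (world z) of any of stamp, ink_pad, gift_box, coin_dish above 0.015 m or distance of any of stamp, ink_pad, gift_box, coin_dish from where it was at the start of the episode above 0.04 m).
It also fails if it takes over 38 s, if anything falls off the work surface, if the arm or the gripper's body presses on something with over 40 N, if the wrist force passes 120 N, or if a joint passes its speed limit or range.

### The arm

A 7-joint arm with a two-finger parallel gripper is mounted at the origin on a cart in front of the work surface, level with it; the furniture and walls round the work are solid. World frame = base frame: x ahead of the robot, y to its left, z up, the work surface at z = 0. Lengths are in m, angles in rad, forces in N, time in s.
With the tool pointing down it reaches from about 0.425 to 0.825 m from the base axis. Payload 3.6 kg.
Tool frame: the origin (TCP) lies between the finger pads; the fingertips stand 11 mm ahead of it and the grasp point (between the pads) lies 8 mm behind it; x points along the fingers, z is the direction in which the jaws open and shut, and the axes are right-handed (so a half turn about x gives the same grasp; the last joint's range is limited). The gripper opens to 93 mm and grips with 3 to 60 N. Pads are 15 mm wide; open, the fingers measure 128 mm over their backs; the gripper's body (75 mm by 188 mm) begins 65 mm behind the grasp point.
Start: joints at [-1.266, 0.615, -0.013, 1.423, 0.008, 1.103, -0.04], TCP at [0.212, 0.615, 0.201] pointing down, gripper open.
Joint ranges: [-3.12, 3.12], [-0.3, 2.06], [-1.34, 1.32], [0.26, 2.42], [-1.36, 4.5], [0.01, 1.98], [-2.84, 2.84]. Speed limits (rad/s): [2.79, 2.79, 3.14, 3.14, 3.14, 3.14, 3.14].

### API

Orientations are given as a unit quaternion [x, y, z, w].
In Python, from plant import ctrl gives the robot as it stands.
- The arm moves only by the tool play_rows, never from a script. Its arguments are lists of equal length, an entry for each row: "translation": the shift along the tool's x, y, z in mm, a list of three; "delta_rot": the turn, a rotation vector about the tool's x, y, z in rad, a list of three; "fingers": the opening, from 0 (shut) to 1 (fully open). A call has 1 to 8 rows; each row shifts and turns the pose as measured when the row begins, along the tool's axes as they then stand; what a row does not reach is not made up. A row lasts 1/8 s, in which the tool goes at most 62.5 mm and 10.7 degrees, less where a joint would pass 70% of its speed; a pose out of reach is approached as far as the arm can. A call with a gripper value outside its range is refused whole. The fingers move at their own pace and stop on an object; "force" is the grip in N (left out, the last holds). Time passes only in rows, so rows that do not move let the fingers close. It gives the time, the measured TCP pose, the force and the opening at its end, in the units of the state.
- ctrl.state(): the state, without advancing time (a new reading comes with each control period).
- ctrl.read_camera(name): name is "side" or "top"; returns the picture (384x512x3 uint8, red, green, blue); there is no depth.
- ctrl.camera_params(name): a dict with "fx", "fy", "cx", "cy" (pixels), "R" (3x3) and "t" (3): a world point X has camera coordinates R X + t. Camera axes: x right, y down, z forward; pixel columns grow to the right and rows downward; lengths in m; the calibration is good to about 2 mm. A picture is of the moment at which its call begins. camera_params takes no time and is no camera call.
- ctrl.sign_off(): hands the job in, once; it reports no verdict.
The state is a dict: "clock": time; "joint_positions": joint angles; "qd": joint speeds; "tau": joint torques, N m; "position": TCP position; "tool_rot": TCP orientation; "contact_force": force on the tool from outside, world axes, zero at the start; "wrist_torque": the same for the moment, N m; "width": finger opening in m.
Only numpy, scipy, OpenCV 4.12 (cv2) and the standard library are available. Lean on these libraries where they do the work, as an engineer would, in place of code of your own. Each camera call takes 0.05 s, during which the arm holds its last target.

## Working session

There is one attempt and no reset: what is moved stays moved. The work goes in short steps, Python scripts to look and compute and a tool call to move; the robot and the scene stay as the last step left them, time stands still between calls to the robot, and variables do not carry over. Pictures are saved under pics/ and viewed, and the job is handed in when it is done.

Besides the shell and the picture viewer there is one more tool, called after "Emit:" by a JSON object that holds its "method" and its "body". play_rows: Moves the arm, as the interface text tells. Its arguments: {"type":"object","properties":{"translation":{"type":"array"},"delta_rot":{"type":"array"},"fingers":{"type":"array"},"force":{"type":"number"}},"required":["translation","delta_rot","fingers"]}

```bash
ls; mkdir -p pics
python3 - <<'E'
from plant import ctrl
import cv2
print(ctrl.state())
for n in ("top","side"):
    p=ctrl.camera_params(n); print(n,p)
    cv2.imwrite(f"pics/{n}0.png",ctrl.read_camera(n)[:,:,::-1])
E
```

```text
pics
{'clock': 0.0, 'joint_positions': array([-1.26550594,  0.61590284, -0.01260974,  1.42488778,  0.00809447,
        1.10340429, -0.0404131 ]), 'qd': array([-1.64495957e-03,  7.35191841e-04,  1.11714857e-03, -3.66863629e-04,
       -2.63247092e-05,  2.52510127e-03,  1.06002804e-03]), 'tau': array([-3.18975099e-04, -4.58940446e+01,  2.09253319e-01, -1.65741223e+01,
       -6.10059430e-02,  2.06659664e-02,  2.42264859e-04]), 'position': array([0.21145006, 0.61375988, 0.19989558]), 'tool_rot': array([-0.4111147 ,  0.57642057,  0.41004641,  0.57496606]), 'contact_force': array([ 0.27820185, -0.28251971,  0.8534598 ]), 'wrist_torque': array([ 0.00723939,  0.04499569, -0.03786315]), 'width': 0.09326930067224329}
top {'fx': 430.35454063717, 'fy': 430.35454063717, 'cx': 260.0893211337572, 'cy': 195.14650265432087, 'R': array([[ 0.00706303, -0.99951479, -0.03033644],
       [-0.99615565, -0.00438383, -0.08749119],
       [ 0.08731575,  0.03083777, -0.99570326]]), 't': array([-0.10952912,  0.51302454,  1.08983583])}
side {'fx': 415.3749523303385, 'fy': 415.3749523303385, 'cx': 252.01370045393918, 'cy': 188.98237144333189, 'R': array([[ 0.976876  , -0.21378852, -0.002785  ],
       [-0.13819394, -0.62141105, -0.77120085],
       [ 0.16314326,  0.75375246, -0.63658581]]), 't': array([-0.51952419,  0.0142376 ,  1.25028631])}
```

View pics/top0.png

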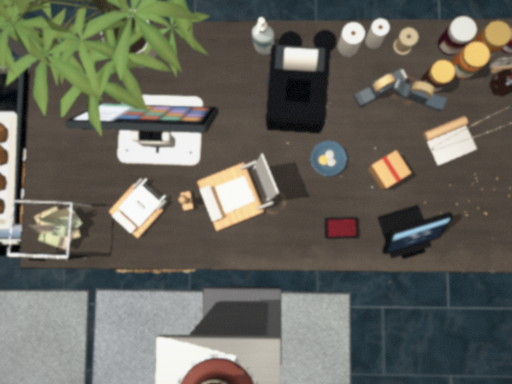

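View pics/side0.png

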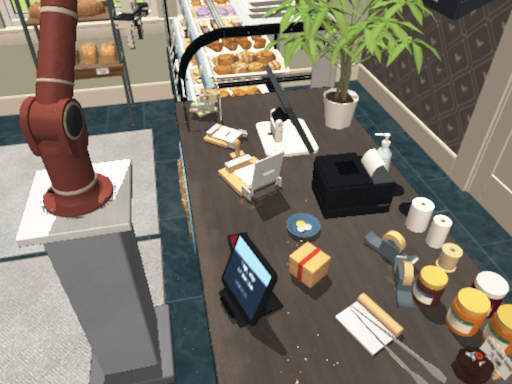

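Candidates: the boards at top pixel (237,193) and (138,207). The one at (237,193) is the larger, so it should be the order_board. I'll check it in an enlarged crop.

Run:
```python
import cv2,numpy as np
t=cv2.imread("pics/top0.png"); s=cv2.imread("pics/side0.png")
a=cv2.resize(t[140:240,100:300],None,fx=4,fy=4,interpolation=cv2.INTER_CUBIC)
b=cv2.resize(s[110:210,190:310],None,fx=5,fy=5,interpolation=cv2.INTER_CUBIC)
cv2.imwrite("pics/top0z.png",a);cv2.imwrite("pics/side0z.png",b)
```

```text
(no output)
```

View pics/top0z.png

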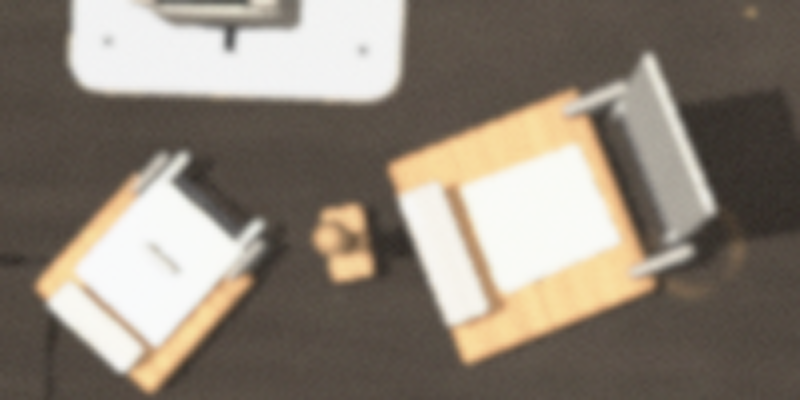

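View pics/side0z.png

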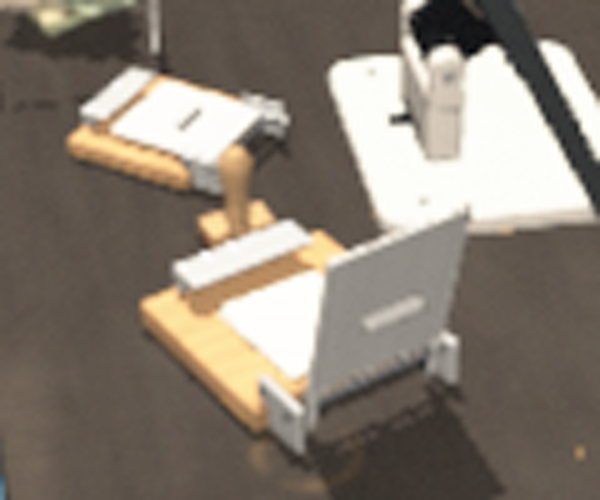

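```bash
cat > h.py <<'E'
import numpy as np,cv2
from scipy.spatial.transform import Rotation as Ro
from plant import ctrl
def proj(n,X):
    p=ctrl.camera_params(n); c=np.atleast_2d(X)@p['R'].T+p['t']
    return np.c_[p['fx']*c[:,0]/c[:,2]+p['cx'],p['fy']*c[:,1]/c[:,2]+p['cy']]
def b2w(P,x,y,yaw):
    P=np.atleast_2d(P); c,s=np.cos(yaw),np.sin(yaw)
    return np.c_[x+c*P[:,0]-s*P[:,1],y+s*P[:,0]+c*P[:,1],P[:,2]]
def flap(r,y,o,th,sl=0):  # r from pin, y along, o = offset to outer face side; board frame
    r=r+sl
    # flat: direction -x, outer = +z ; standing: dir +z, outer=+x
    d=np.array([-np.cos(th),0,np.sin(th)]); n=np.array([np.sin(th),0,np.cos(th)])
    return np.array([.070,0,.0255])+r*d+o*n+np.array([0,y,0])
E
python3 - <<'E'
from h import *
from scipy.optimize import least_squares
uz=lambda z,x0,y0,f:[(z[0]+.5)/f-.5+x0,(z[1]+.5)/f-.5+y0]
T=[uz(z,100,140,4) for z in [(388,165),(573,92),(655,290),(467,362)]]
S=[uz(z,190,110,5) for z in [(330,265),(468,208)]]
TF=[uz(z,100,140,4) for z in [(650,53),(716,212)]]
from itertools import product
# image left end = lip. top view: cam u ~ -y world, v ~ -x world.
B=[(-.085,-.07,.018),(-.085,.07,.018),(.048,.07,.018),(.048,-.07,.018)]
best=None
for flip in (0,1):
  # corners in image order: lip-far, hinge-far, hinge-near, lip-near
  BB=[(-.085,s*.07,.018) if k in(0,3) else (.048,s*.07,.018) for k,s in zip(range(4),(1,1,-1,-1))]
  if flip: BB=[(a,-b,c) for a,b,c in BB]
  sg=-1 if flip else 1
  def f(p):
    F=[flap(.12,sg*.05,.0025,p[3]),flap(.12,-sg*.05,.0025,p[3])]
    return np.r_[(proj('top',b2w(BB,*p[:3]))-T).ravel(),(proj('top',b2w(F,*p[:3]))-TF).ravel(),(proj('side',b2w([F[1],F[0]],*p[:3]))-S).ravel()]
  for y0 in (-2,0,2):
    r=least_squares(f,[.5,0,y0,1.5])
    if best is None or r.cost<best[0]: best=(r.cost,flip,r.x,r.fun)
print(best)
np.save('pose.npy',best[2])
p=best[2]
for n,P in dict(pin=(.07,0,.0255),lip=(-.056,0,.032)).items(): print(n,b2w(P,*p[:3]))
print('edge',b2w(flap(.12,0,.0025,p[3]),*p[:3]))
E
```

```text
(np.float64(2.2059550428294887), 0, array([ 0.51766945, -0.04493149,  5.10380917,  1.76730334]), array([-0.41272707,  0.21210406,  0.6252812 , -0.70269751,  0.28421339,
       -0.49555086, -0.54430247,  0.92166767,  0.04274079,  0.33608328,
       -0.10279355,  0.39963345, -0.27279075,  0.15732624,  1.138094  ,
       -0.40032126]))
pin [[ 0.54437456 -0.10963726  0.0255    ]]
lip [[0.49630536 0.00683313 0.032     ]]
edge [[ 0.5542483  -0.13356108  0.14270243]]
```

```bash
cat >> h.py <<'E'
def go(bx,by,ztip,sgn):
    """delta in tool axes to put fingertip at board (bx,by), tip height ztip, tool x down, z along sgn*board y"""
    p=np.load('pose.npy'); s=ctrl.state()
    R0=Ro.from_quat(s['tool_rot']).as_matrix()
    w=b2w((bx,by,ztip+.011),*p[:3])[0]
    x=np.array([0,0,-1.]); z=sgn*np.array([-np.sin(p[2]),np.cos(p[2]),0]); y=np.cross(z,x)
    R1=np.c_[x,y,z]
    d=w-s['position']
    print('t',s['clock'],'target',w.round(4),'now',s['position'].round(4),'dtool mm',(R0.T@d*1e3).round(1),'rot',Ro.from_matrix(R0.T@R1).as_rotvec().round(3),'F',s['contact_force'].round(2),'w',round(s['width'],4))
def tipb():
    p=np.load('pose.npy'); s=ctrl.state(); R=Ro.from_quat(s['tool_rot']).as_matrix()
    w=s['position']+.011*R[:,0]; c,si=np.cos(p[2]),np.sin(p[2]); d=w-[p[0],p[1],0]
    print('tip in board mm',(np.array([c*d[0]+si*d[1],-si*d[0]+c*d[1],d[2]])*1e3).round(1),'toolz',R[:,2].round(3),'F',s['contact_force'].round(2))
E
python3 - <<'E'
from h import *
s=ctrl.state(); print(Ro.from_quat(s['tool_rot']).as_matrix().round(3))
go(.14,0,.28,1);go(.14,0,.28,-1); tipb()
for u,v in [(185,200),(345,228),(328,158),(390,168),(40,230),(145,115)]:
    q=ctrl.camera_params('top'); d=q['R'].T@np.array([(u-q['cx'])/q['fx'],(v-q['cy'])/q['fy'],1]); C=-q['R'].T@q['t']; print((u,v),(C-d*C[2]/d[2]).round(3))
E
```

```text
[[-0.001 -0.945  0.326]
 [-0.002  0.326  0.945]
 [-1.     0.    -0.002]]
t 0.1 target [ 0.5711 -0.1743  0.291 ] now [0.2115 0.6139 0.2   ] dtool mm [ -89.6 -596.7 -628.3] rot [ 0.848 -0.002  0.001] F [ 0.45 -0.21  0.14] w 0.0929
t 0.1 target [ 0.5711 -0.1743  0.291 ] now [0.2115 0.6139 0.2   ] dtool mm [ -89.6 -596.7 -628.3] rot [-2.294e+00 -1.000e-03 -3.000e-03] F [ 0.45 -0.21  0.14] w 0.0929
tip in board mm [-725.8  -31.7  189. ] toolz [ 0.326  0.945 -0.002] F [ 0.45 -0.21  0.14]
(185, 200) [0.502 0.092 0.   ]
(345, 228) [ 0.431 -0.327  0.   ]
(328, 158) [ 0.615 -0.284  0.   ]
(390, 168) [ 0.588 -0.446  0.   ]
(40, 230) [0.42  0.477 0.   ]
(145, 115) [0.731 0.206 0.   ]
```

Emit:
{"method": "play_rows", "body": {"translation": [[-50,0,0],[-50,0,0],[0,-36,-38],[0,-36,-38],[0,-36,-38],[0,-36,-38],[0,-36,-38],[0,-36,-38]], "delta_rot": [[0,0,0],[0,0,0],[0,0,0],[0,0,0],[0,0,0],[0,0,0],[0,0,0],[0,0,0]], "fingers": [0,0,0,0,0,0,0,0]}}

```text
clock: 1.1
position: [0.3423, 0.3218, 0.2993]
tool_rot: [-0.415, 0.577, 0.411, 0.571]
contact_force: [0.7, 0.5, -0.4]
width: 0.0177
```

Run:
```python
from h import *
go(.14,0,.28,1);tipb();print(ctrl.state()['joint_positions'].round(2))
```

```text
t 1.1 target [ 0.5711 -0.1743  0.291 ] now [0.3423 0.3218 0.2993] dtool mm [  11.9 -374.5 -397.7] rot [ 0.856 -0.011  0.003] F [ 0.69  0.49 -0.4 ] w 0.0177
tip in board mm [-405.8  -22.3  288.3] toolz [ 0.317  0.948 -0.011] F [ 0.69  0.49 -0.4 ]
[-0.85  0.25  0.06  1.75 -0.01  1.15  0.46]
```

Emit:
{"method": "play_rows", "body": {"translation": [[0,-40,-43],[0,-40,-43],[0,-40,-43],[0,-40,-43],[0,-40,-43],[0,-40,-43],[0,-40,-43],[0,-40,-43]], "delta_rot": [[0,0,0],[0,0,0],[0,0,0],[0,0,0],[0,0,0],[0,0,0],[0,0,0],[0,0,0]], "fingers": [0,0,0,0,0,0,0,0]}}

```text
clock: 2.1
position: [0.5397, -0.119, 0.3007]
tool_rot: [-0.415, 0.577, 0.413, 0.57]
contact_force: [0.1, 0.1, -0.2]
width: 0.0005
```

Run:
```python
from h import *
go(.14,0,.28,1);tipb();print(ctrl.state()['joint_positions'].round(2))
```

```text
t 2.1 target [ 0.5711 -0.1743  0.291 ] now [ 0.5397 -0.119   0.3007] dtool mm [  9.9 -47.2 -42.6] rot [ 0.861 -0.011  0.   ] F [ 0.08  0.13 -0.25] w 0.0005
tip in board mm [ 76.9  -8.  289.7] toolz [ 0.313  0.95  -0.009] F [ 0.08  0.13 -0.25]
[-0.04  0.39  0.32  1.55 -0.12  1.22  1.55]
```

Emit:
{"method": "play_rows", "body": {"translation": [[5,-47,-43],[0,-5,-5],[0,0,0],[0,0,0],[0,0,0],[0,0,0],[0,0,0]], "delta_rot": [[0,0,0],[0.17,0,0],[0.17,0,0],[0.17,0,0],[0.17,0,0],[0.17,0,0],[0,0,0]], "fingers": [0,0,0,0,0,0,0]}}

```text
clock: 2.98
position: [0.5709, -0.1871, 0.2903]
tool_rot: [-0.13, 0.702, 0.127, 0.689]
contact_force: [-0.1, -0.4, -1.1]
width: 0.0005
```

Run:
```python
from h import *
go(.14,0,.105,1);tipb()
for n in ("top","side"): cv2.imwrite(f"pics/{n}1.png",ctrl.read_camera(n)[:,:,::-1])
t=cv2.imread("pics/top1.png"); s=cv2.imread("pics/side1.png")
a=cv2.resize(t[120:260,150:350],None,fx=3,fy=3);b=cv2.resize(s[90:230,180:330],None,fx=3,fy=3)
cv2.imwrite("pics/z1.png",np.hstack([a[:, :400],b[:,:400]]))
```

```text
t 2.975 target [ 0.5711 -0.1743  0.116 ] now [ 0.5709 -0.1871  0.2903] dtool mm [174.1  12.2   8.1] rot [-0.027 -0.019  0.001] F [-0.12 -0.4  -1.09] w 0.0005
tip in board mm [151.8  -5.3 279.3] toolz [ 0.934  0.357 -0.019] F [-0.12 -0.4  -1.09]
```

View pics/z1.png

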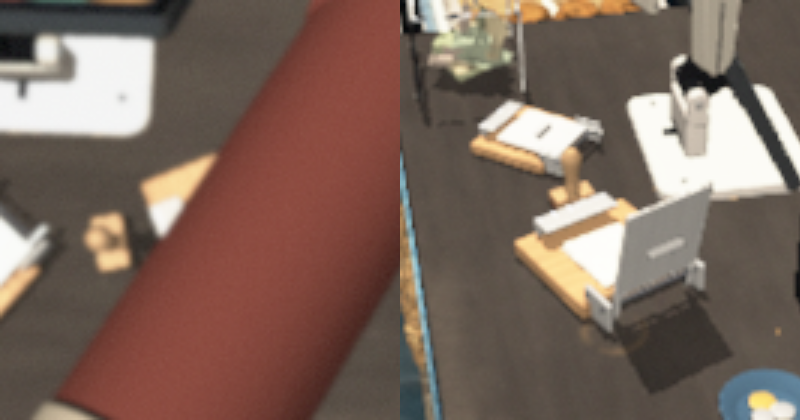

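View pics/side1.png

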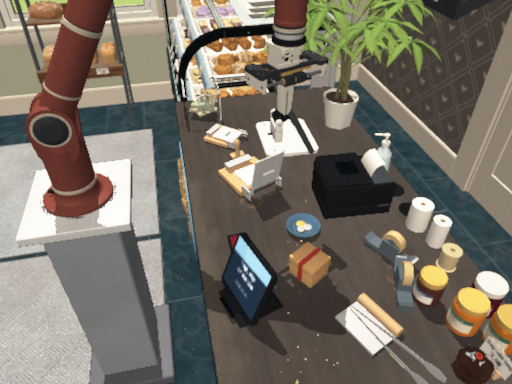

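Run:
```python
from h import *
print(proj('side',[[.571,-.187,.279]]), proj('side',[[.571,-.187,.106]]))
```

```text
[[283.412953   122.66374601]] [[280.54262959 177.92488438]]
```

The gripper hangs above and outside the flap, with its tips at about side (283,122). The flap is unchanged. I'll descend behind it.

Emit:
{"method": "play_rows", "body": {"translation": [[45,0,0],[45,0,5],[45,0,0],[38,0,0],[0,0,0]], "delta_rot": [[-0.02,-0.02,0],[0,0,0],[0,0,0],[0,0,0],[0,0,0]], "fingers": [0,0,0,0,0]}}

```text
clock: 3.7
position: [0.5772, -0.186, 0.1145]
tool_rot: [-0.141, 0.691, 0.139, 0.696]
contact_force: [-0.7, 0.3, 0.2]
width: 0.0003
```

Run:
```python
from h import *
go(.12,0,.11,1);tipb()
s=ctrl.read_camera("side")[:,:,::-1]
cv2.imwrite("pics/z2.png",cv2.resize(s[60:220,200:340],None,fx=3.5,fy=3.5))
```

```text
t 3.7 target [ 0.5634 -0.1559  0.121 ] now [ 0.5772 -0.186   0.1145] dtool mm [-6.7 33.1 -0.9] rot [0.007 0.007 0.003] F [-0.74  0.27  0.24] w 0.0003
tip in board mm [153.2   1.2 103.5] toolz [0.922 0.388 0.007] F [-0.74  0.27  0.24]
```

View pics/z2.png

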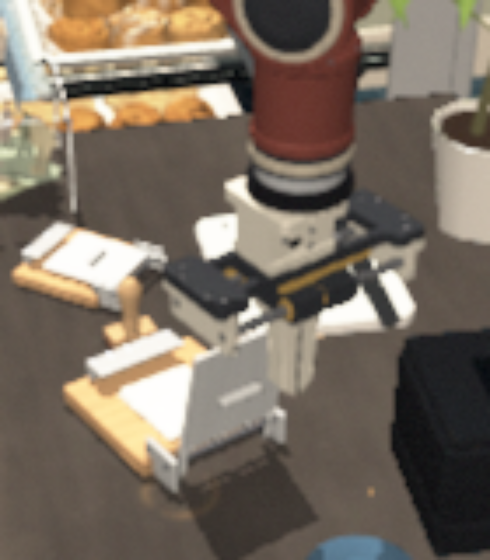

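Run:
```python
from h import *
s=ctrl.read_camera("side")[:,:,::-1].copy()
x0,y0,f=240,120,8
z=cv2.resize(s[y0:y0+70,x0:x0+75],None,fx=f,fy=f,interpolation=cv2.INTER_CUBIC)
p=np.load('pose.npy'); st=ctrl.state(); R=Ro.from_quat(st['tool_rot']).as_matrix()
pts=[st['position']+R@np.array([.011,a,b]) for a in(-.0075,.0075) for b in (-.0175,.0175)]
pts+=list(b2w([flap(.12,.05,.0025,p[3]),flap(.12,-.05,.0025,p[3]),flap(.062,0,.0125,p[3])],*p[:3]))
for q in proj('side',pts): cv2.circle(z,tuple(int(v) for v in ((q-[x0,y0]+.5)*f)),3,(0,0,255),-1)
cv2.imwrite("pics/z3.png",z)
```

```text
(no output)
```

View pics/z3.png

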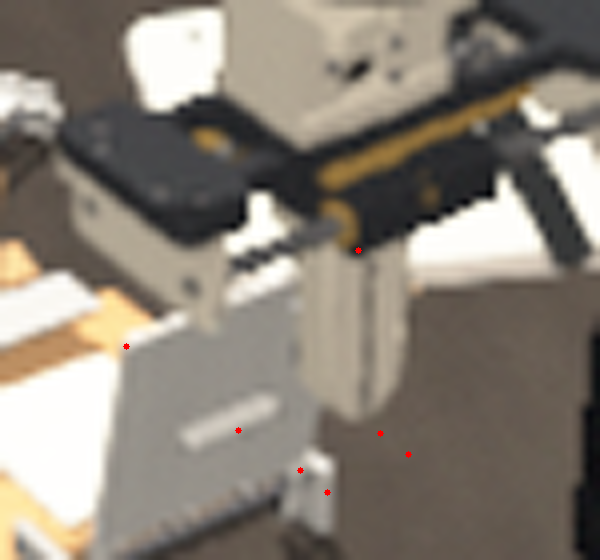

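Run:
```python
from h import *
tipb(); st=ctrl.state(); print(st['position'],st['joint_positions'].round(3)); R=Ro.from_quat(st['tool_rot']).as_matrix()
for a in (-.11,-.084,-.03,-.008,0,.011): print(a,(proj('side',[st['position']+R@np.array([a,0,0])])[0]-[239.5,119.5])*8)
t=ctrl.read_camera("top")[:,:,::-1]; cv2.imwrite("pics/top4.png",cv2.resize(t[120:260,160:340],None,fx=4,fy=4))
```

```text
tip in board mm [155.8   3.1 107.1] toolz [0.922 0.387 0.012] F [ 0.09 -0.91  0.96]
[ 0.57980727 -0.18770576  0.11808756] [ 0.002  0.67   0.461  1.671 -0.371  0.873  1.011]
-0.11 [366.11035722 162.87400933]
-0.084 [363.45302058 230.91892948]
-0.03 [358.18725001 365.75654577]
-0.008 [356.13431183 418.32497549]
0 [355.40042033 437.11732112]
0.011 [354.40206663 462.68160123]
```

View pics/top4.png

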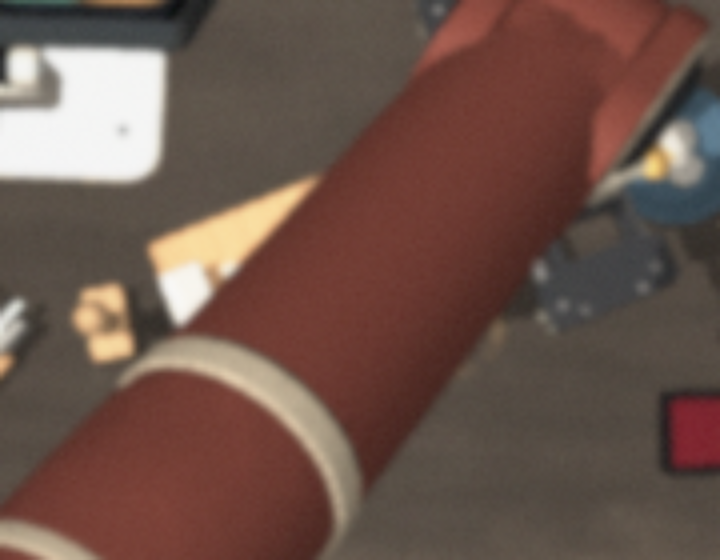

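The finger stands in front of the flap's right-hand part and clear of it. Its visible tip (side px ~(284,171)) is about 6 px higher than the model predicts. I'll treat the tip height as uncertain and check it by contact. Now I'll advance onto the flap.

Emit:
{"method": "play_rows", "body": {"translation": [[3,25,0],[0,20,0],[0,12,0],[0,12,0]], "delta_rot": [[0,0,0],[0,0,0],[0,0,0],[0,0,0]], "fingers": [0,0,0,0]}}

```text
clock: 4.35
position: [0.5577, -0.1264, 0.1221]
tool_rot: [-0.145, 0.683, 0.133, 0.703]
contact_force: [0.3, -0.7, 0.8]
width: 0.0003
```

Run:
```python
from h import *
tipb();tipb()
s=ctrl.read_camera("side")[:,:,::-1];tipb()
cv2.imwrite("pics/z5.png",cv2.resize(s[100:210,220:330],None,fx=5,fy=5,interpolation=cv2.INTER_CUBIC))
```

```text
tip in board mm [ 90.8   6.2 111.1] toolz [0.922 0.386 0.025] F [ 0.26 -0.73  0.78]
tip in board mm [ 90.8   6.2 111.1] toolz [0.922 0.386 0.025] F [ 0.26 -0.73  0.78]
tip in board mm [ 88.2   6.5 110.8] toolz [0.921 0.388 0.024] F [-1.37  2.   -0.63]
```

View pics/z5.png

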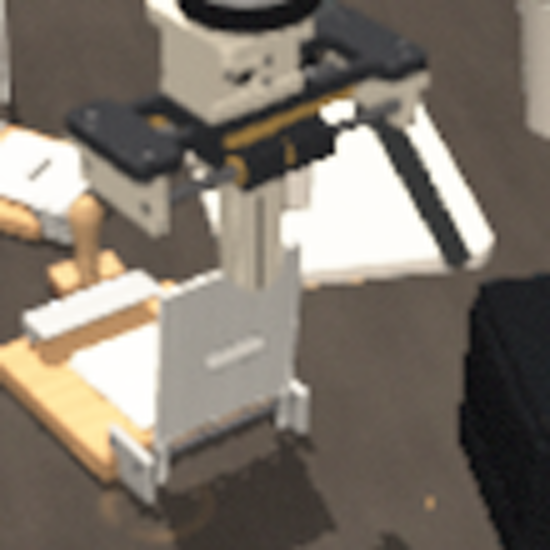

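Run:
```python
from h import *
go(.09,0,.097,1)
```

```text
t 4.4 target [ 0.552  -0.1281  0.108 ] now [ 0.557  -0.1239  0.1218] dtool mm [13.7 -1.7 -6.6] rot [0.007 0.025 0.018] F [-1.37  2.   -0.63] w 0.0003
```

Emit:
{"method": "play_rows", "body": {"translation": [[16,0,-6],[0,10,0],[0,12,0],[0,10,0]], "delta_rot": [[0,0.025,0.02],[0,0,0],[0,0,0],[0,0,0]], "fingers": [0,0,0,0]}}

```text
clock: 4.9
position: [0.5387, -0.097, 0.1039]
tool_rot: [-0.139, 0.694, 0.139, 0.692]
contact_force: [0.1, -0.3, -1.1]
width: 0.0004
```

Run:
```python
from h import *
s=ctrl.read_camera("side")[:,:,::-1];go(.066,0,.11,1);tipb()
cv2.imwrite("pics/z6.png",cv2.resize(s[100:210,220:330],None,fx=5,fy=5,interpolation=cv2.INTER_CUBIC))
```

```text
t 4.95 target [ 0.5428 -0.1059  0.121 ] now [ 0.5381 -0.0951  0.1038] dtool mm [-17.2 -11.8   0.1] rot [ 0.007 -0.004 -0.004] F [-0.3   0.94  0.09] w 0.0001
tip in board mm [54.1 -0.3 92.8] toolz [ 0.922  0.388 -0.004] F [-0.3   0.94  0.09]
```

View pics/z6.png

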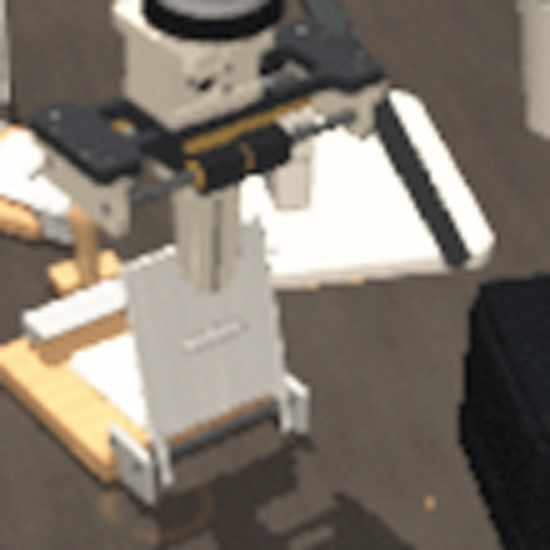

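The flap has begun to fold, to about 1.3 rad. The tip sits about 25 mm above the rib and the board hasn't moved. I'll continue along the arc.

Emit:
{"method": "play_rows", "body": {"translation": [[4,11,0],[5,10,0],[6,10,0],[6,7,0],[7,6,0],[7,6,0]], "delta_rot": [[0,0,0],[0,0,0],[0,0,0],[0,0,0],[0,0,0],[0,0,0]], "fingers": [0,0,0,0,0,0]}}

```text
clock: 5.7
position: [0.5175, -0.0451, 0.0673]
tool_rot: [-0.139, 0.694, 0.141, 0.692]
contact_force: [0.6, -0.5, 0.4]
width: 0.0001
```

Run:
```python
from h import *
s=ctrl.read_camera("side")[:,:,::-1];go(-.0125,0,.028,1);tipb()
cv2.imwrite("pics/z7.png",cv2.resize(s[100:210,220:330],None,fx=5,fy=5,interpolation=cv2.INTER_CUBIC))
```

```text
t 5.75 target [ 0.5129 -0.0334  0.039 ] now [ 0.5164 -0.0439  0.0664] dtool mm [27.4 10.9  1. ] rot [ 0.009 -0.004 -0.006] F [ 0.15  0.41 -0.85] w 0.0003
tip in board mm [-1.5 -0.8 55.4] toolz [ 0.921  0.389 -0.004] F [ 0.15  0.41 -0.85]
```

View pics/z7.png

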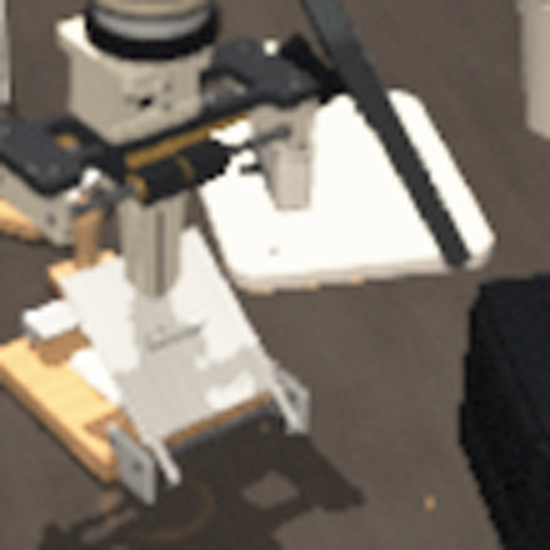

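Emit:
{"method": "play_rows", "body": {"translation": [[9,5,0],[9,4,0],[9,2,0],[7,0,0]], "delta_rot": [[0,0,0],[0,0,0],[0,0,0],[0,0,0]], "fingers": [0,0,0,0]}}

```text
clock: 6.25
position: [0.5116, -0.033, 0.0301]
tool_rot: [-0.139, 0.695, 0.142, 0.691]
contact_force: [-0.3, 0.1, -0.1]
width: 0.0006
```

Run:
```python
from h import *
s=ctrl.read_camera("side")[:,:,::-1];tipb()
cv2.imwrite("pics/z8.png",cv2.resize(s[100:210,220:330],None,fx=5,fy=5,interpolation=cv2.INTER_CUBIC))
```

```text
tip in board mm [-13.5  -1.6  18.4] toolz [ 0.921  0.389 -0.006] F [-0.57 -0.1  -0.16]
```

View pics/z8.png

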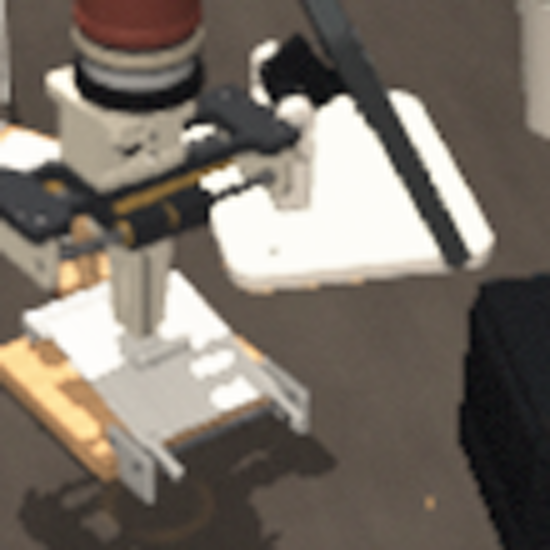

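Emit:
{"method": "play_rows", "body": {"translation": [[5,0,1],[4,0,0],[3,0,0]], "delta_rot": [[0,0,0],[0,0,0],[0,0,0]], "fingers": [0,0,0]}}

```text
clock: 6.68
position: [0.5123, -0.0332, 0.0167]
tool_rot: [-0.138, 0.695, 0.142, 0.691]
contact_force: [-1.0, 0.2, -0.0]
width: 0.0006
```

Run:
```python
from h import *
s=ctrl.read_camera("side")[:,:,::-1];tipb()
cv2.imwrite("pics/z9.png",cv2.resize(s[100:210,220:330],None,fx=5,fy=5,interpolation=cv2.INTER_CUBIC))
```

```text
tip in board mm [-13.   -0.7   5.4] toolz [ 0.922  0.388 -0.006] F [-0.22  0.34 -0.36]
```

View pics/z9.png

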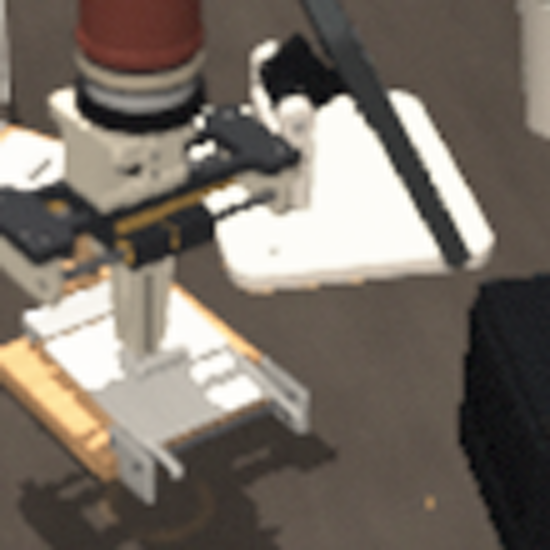

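Emit:
{"method": "play_rows", "body": {"translation": [[3,0,0],[3,0,0]], "delta_rot": [[0,0,0],[0,0,0]], "fingers": [0,0]}}

```text
clock: 6.98
position: [0.5124, -0.0332, 0.0104]
tool_rot: [-0.138, 0.695, 0.142, 0.691]
contact_force: [0.5, 0.8, 0.9]
width: 0.0004
```

Emit:
{"method": "play_rows", "body": {"translation": [[3,0,0]], "delta_rot": [[0,0,0]], "fingers": [0]}}

```text
clock: 7.1
position: [0.5127, -0.0331, 0.008]
tool_rot: [-0.138, 0.695, 0.142, 0.691]
contact_force: [-2.3, 0.7, 13.4]
width: 0.0005
```

Run:
```python
from h import *
tipb();s=ctrl.read_camera("side")[:,:,::-1];tipb();t=ctrl.read_camera("top")[:,:,::-1]
cv2.imwrite("pics/z10.png",cv2.resize(s[120:210,210:300],None,fx=6.5,fy=6.5,interpolation=cv2.INTER_CUBIC))
cv2.imwrite("pics/t10.png",cv2.resize(t[130:250,150:350],None,fx=4,fy=4,interpolation=cv2.INTER_CUBIC))
```

```text
tip in board mm [-12.9  -0.1  -3. ] toolz [ 0.922  0.388 -0.004] F [-2.25  0.66 13.38]
tip in board mm [-12.9  -0.1  -2.9] toolz [ 0.922  0.388 -0.004] F [-1.3   0.8  13.17]
```

View pics/z10.png

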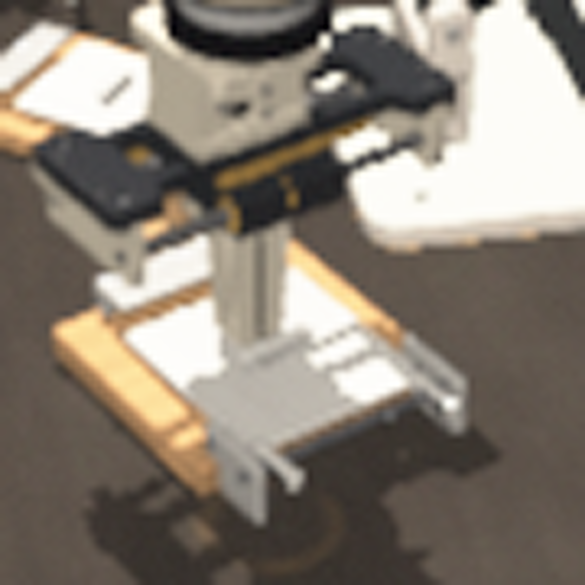

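View pics/t10.png

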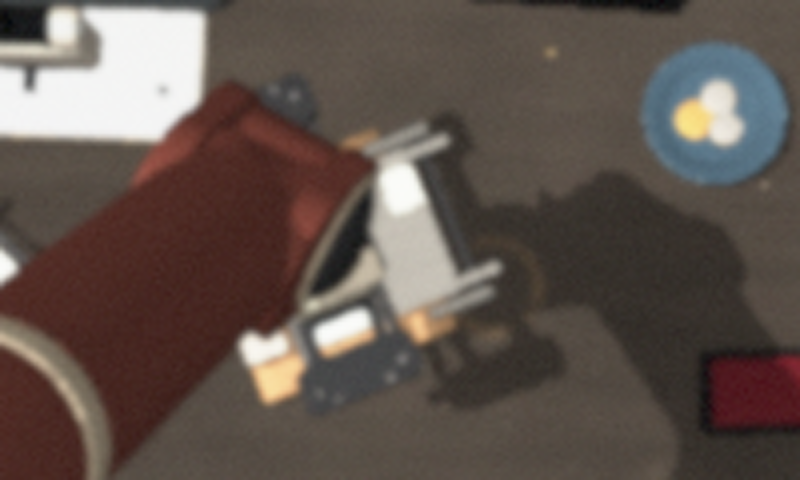

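Contact reads 13 N and the flap looks flat. I'll lift, move back over the pin side, and check.

Emit:
{"method": "play_rows", "body": {"translation": [[-20,0,0],[-25,0,0],[0,-25,0],[0,-25,0],[0,-10,0],[0,0,0]], "delta_rot": [[0,0,0],[0,0,0],[0,0,0],[0,0,0],[0,0,0],[0,0,0]], "fingers": [0,0,0,0,0,0]}}

```text
clock: 7.95
position: [0.5369, -0.089, 0.0542]
tool_rot: [-0.139, 0.695, 0.143, 0.691]
contact_force: [0.2, 0.2, -0.4]
width: 0.0003
```

Run:
```python
from h import *
tipb();s=ctrl.read_camera("side")[:,:,::-1];tipb();t=ctrl.read_camera("top")[:,:,::-1]
cv2.imwrite("pics/s11.png",s);cv2.imwrite("pics/t11o.png",t)
cv2.imwrite("pics/z11.png",cv2.resize(s[120:210,210:300],None,fx=6.5,fy=6.5,interpolation=cv2.INTER_CUBIC))
cv2.imwrite("pics/t11.png",cv2.resize(t[140:240,180:300],None,fx=6,fy=6,interpolation=cv2.INTER_CUBIC))
```

```text
tip in board mm [48.   0.9 43.2] toolz [ 0.921  0.39  -0.003] F [ 0.17  0.24 -0.43]
tip in board mm [47.3  1.  43.1] toolz [ 0.921  0.39  -0.003] F [0.92 0.54 1.24]
```

View pics/z11.png

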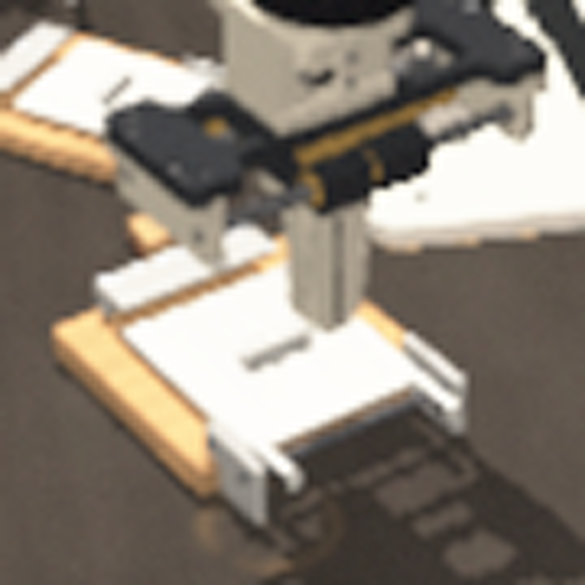

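View pics/t11.png

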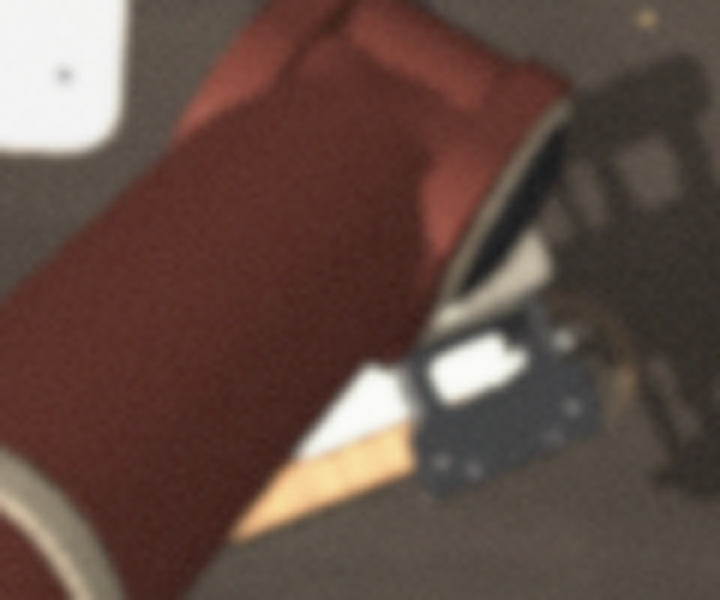

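Run:
```python
from h import *
p=np.load('pose.npy'); s=cv2.imread('pics/s11.png'); x0,y0,f=220,140,9
z=cv2.resize(s[y0:y0+65,x0:x0+80],None,fx=f,fy=f,interpolation=cv2.INTER_CUBIC)
def dr(P,c):
    for q in proj('side',b2w(P,*p[:3])): cv2.circle(z,tuple(int(v) for v in ((q-[x0,y0]+.5)*f)),3,c,-1)
dr([flap(.12,y,.0025,0) for y in(-.05,.05)]+[flap(.008,y,.0025,0) for y in(-.05,.05)],(0,0,255))
dr([flap(.062+a,y,.0125,0) for y in(-.02,.02) for a in (-.004,.004)],(0,0,255))
dr([(-.085,-.07,.018),(.048,-.07,.018),(-.085,.07,.018)],(0,255,0))
dr([(-.056,-.045,.036),(-.056,.045,.036)],(255,0,0))
for zz,c in((.043,(255,255,0)),(.061,(255,0,255)),(.074,(0,255,255))): dr([(.047+a,b,zz) for a in(-.0075,.0075) for b in(-.0165,.0185)],c)
cv2.imwrite('pics/z12.png',z)
```

View pics/z12.png

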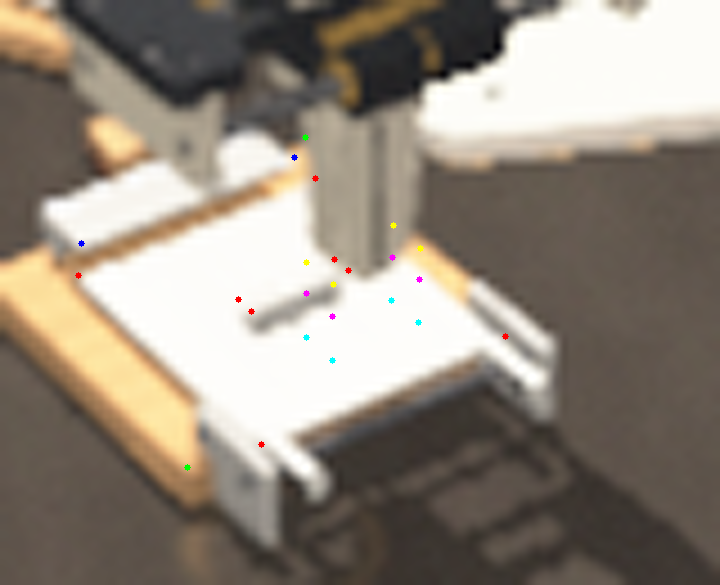

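The flap lies flat at slide about 0, and the rib's dark side face shows at side px ~(252,174). The true tip is about 31 mm above nominal, so I'll descend by contact reference between the pin and the rib.

Emit:
{"method": "play_rows", "body": {"translation": [[15,4,0],[15,3,0],[6,0,0],[2,0,0]], "delta_rot": [[0,0,0],[0,0,0],[0,0,0],[0,0,0]], "fingers": [0,0,0,0]}}

```text
clock: 8.55
position: [0.5317, -0.0773, 0.0123]
tool_rot: [-0.139, 0.695, 0.146, 0.69]
contact_force: [0.3, 0.4, 1.3]
width: 0.0003
```

Run:
```python
from h import *
s=ctrl.read_camera("side")[:,:,::-1];tipb()
cv2.imwrite("pics/z13.png",cv2.resize(s[140:205,220:300],None,fx=9,fy=9,interpolation=cv2.INTER_CUBIC))
```

```text
tip in board mm [35.   0.5  1.2] toolz [ 0.919  0.395 -0.006] F [-0.46 -0.2  -0.59]
```

View pics/z13.png

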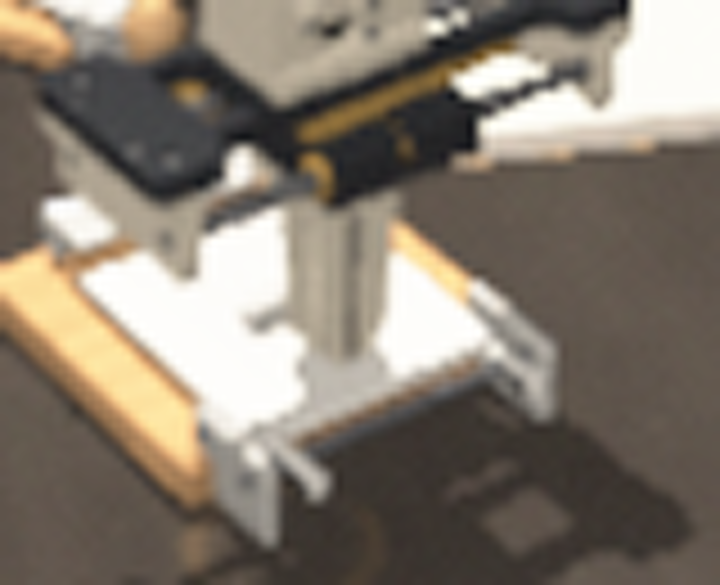

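The finger stands on the clear plate between the pin and the rib, with no contact force. Now I'll push.

Emit:
{"method": "play_rows", "body": {"translation": [[0,7,0],[0,7,0],[0,5,0],[0,5,0]], "delta_rot": [[0,0,0],[0,0,0],[0,0,0],[0,0,0]], "fingers": [0,0,0,0]}}

```text
clock: 9.1
position: [0.5231, -0.0562, 0.0134]
tool_rot: [-0.14, 0.694, 0.144, 0.691]
contact_force: [1.3, -1.1, -2.2]
width: 0.0004
```

Run:
```python
from h import *
s=ctrl.read_camera("side")[:,:,::-1];tipb()
cv2.imwrite("pics/z14.png",cv2.resize(s[140:205,220:300],None,fx=9,fy=9,interpolation=cv2.INTER_CUBIC))
```

```text
tip in board mm [11.3  0.7  2.3] toolz [ 0.919  0.394 -0.004] F [ 0.79 -0.65 -1.1 ]
```

View pics/z14.png

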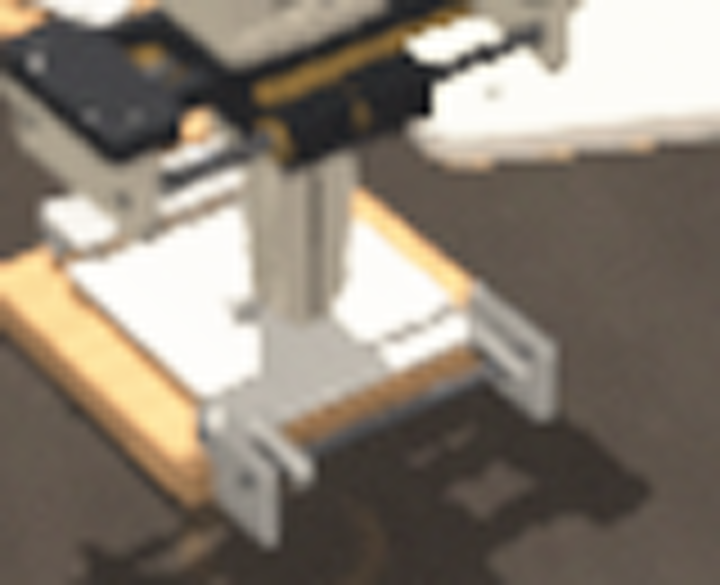

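It is sliding: the exposed strip at the hinge is wider and the board hasn't moved. I'll continue.

Emit:
{"method": "play_rows", "body": {"translation": [[1,4,0],[0,4,0],[0,3,0]], "delta_rot": [[0,0,0],[0,0,0],[0,0,0]], "fingers": [0,0,0]}}

```text
clock: 9.52
position: [0.5201, -0.0478, 0.0131]
tool_rot: [-0.141, 0.693, 0.142, 0.692]
contact_force: [1.1, -3.6, -2.3]
width: 0.0
```

```bash
python3 -c "
from h import *
tipb()"
```

```text
tip in board mm [3.5 1.1 2.1] toolz [ 0.92   0.392 -0.001] F [ 1.06 -3.57 -2.28]
```

Emit:
{"method": "play_rows", "body": {"translation": [[0,3,0]], "delta_rot": [[0,0,0]], "fingers": [0]}}

```text
clock: 9.65
position: [0.5192, -0.0455, 0.0131]
tool_rot: [-0.141, 0.693, 0.141, 0.693]
contact_force: [1.3, -3.4, -1.4]
width: 0.0008
```

Emit:
{"method": "play_rows", "body": {"translation": [[0,3,0]], "delta_rot": [[0,0,0]], "fingers": [0]}}

```text
clock: 9.78
position: [0.5182, -0.043, 0.0131]
tool_rot: [-0.141, 0.693, 0.141, 0.693]
contact_force: [1.7, -3.8, -1.8]
width: 0.0008
```

Run:
```python
from h import *
tipb();s=ctrl.read_camera("side")[:,:,::-1];tipb()
cv2.imwrite("pics/z15.png",cv2.resize(s[140:205,220:300],None,fx=9,fy=9,interpolation=cv2.INTER_CUBIC))
```

```text
tip in board mm [-1.6  1.3  2.1] toolz [ 0.92   0.391 -0.001] F [ 1.71 -3.84 -1.85]
tip in board mm [-2.3  1.2  2.1] toolz [ 0.92   0.392 -0.001] F [ 0.35 -3.22 -1.18]
```

View pics/z15.png

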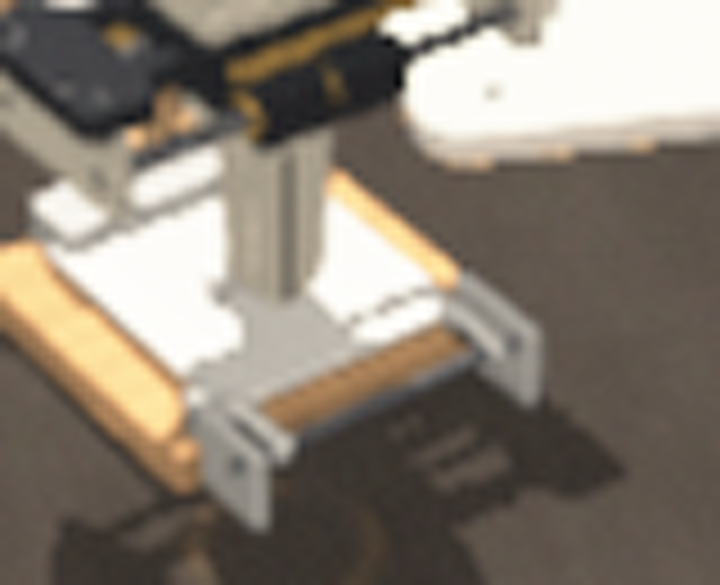

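The board has started to shift along by about 4 mm (ear edge 552→542 in the zoom) under a steady 4 N, so the slide is at its end stop. I'll back off, lift clear and verify.

Emit:
{"method": "play_rows", "body": {"translation": [[0,-6,0],[0,-6,0],[-20,0,0],[-40,0,0],[-50,0,0],[-50,-30,0],[0,-45,0],[0,-45,0]], "delta_rot": [[0,0,0],[0,0,0],[0,0,0],[0,0,0],[0,0,0],[0,0,0],[0,0,0],[0,0,0]], "fingers": [0,0,0,0,0,0,0,0]}}

```text
clock: 10.82
position: [0.5682, -0.1537, 0.1743]
tool_rot: [-0.139, 0.696, 0.155, 0.687]
contact_force: [0.4, 0.4, -0.2]
width: 0.0003
```

Emit:
{"method": "play_rows", "body": {"translation": [[0,-45,0],[0,-45,0],[0,-45,0],[0,0,0]], "delta_rot": [[0,0,0],[0,0,0],[0,0,0],[0,0,0]], "fingers": [0,0,0,0]}}

```text
clock: 11.32
position: [0.6226, -0.2812, 0.1691]
tool_rot: [-0.136, 0.698, 0.157, 0.686]
contact_force: [0.3, 0.5, -0.5]
width: 0.0004
```

Run:
```python
from h import *
s=ctrl.read_camera("side")[:,:,::-1];tipb();t=ctrl.read_camera("top")[:,:,::-1]
cv2.imwrite("pics/s16.png",s);cv2.imwrite("pics/t16.png",t)
cv2.imwrite("pics/z16.png",cv2.resize(s[140:205,220:300],None,fx=9,fy=9,interpolation=cv2.INTER_CUBIC))
cv2.imwrite("pics/tz16.png",cv2.resize(t[140:240,180:300],None,fx=6,fy=6,interpolation=cv2.INTER_CUBIC))
```

```text
tip in board mm [255.6   8.1 158.2] toolz [ 0.913  0.407 -0.009] F [0.09 0.89 0.35]
```

View pics/z16.png

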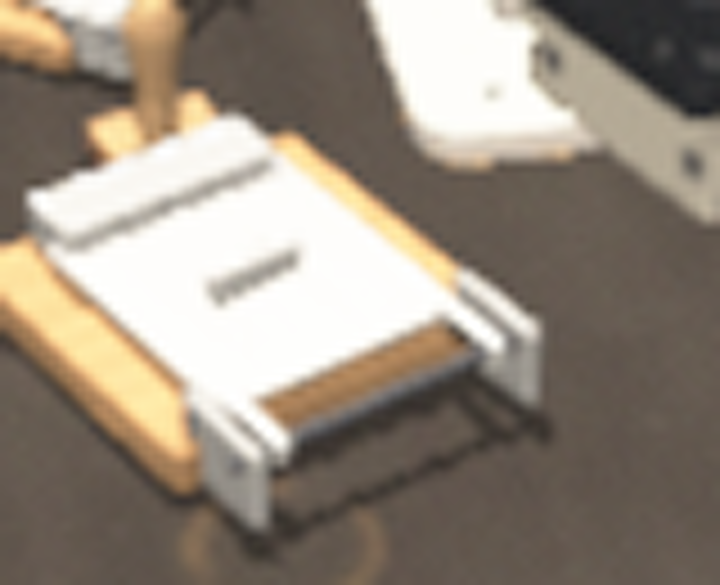

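View pics/t16.png

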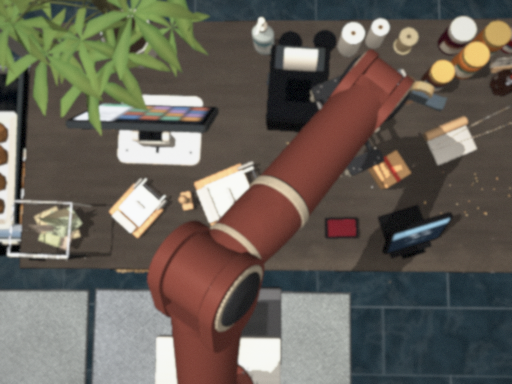

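Run:
```python
from h import *
p=np.load('pose.npy')
a=cv2.imread('pics/side0.png');b=cv2.imread('pics/s16.png');c=cv2.imread('pics/s11.png')
def sh(A,B,x0,y0,x1,y1,m=8,f=8):
    A=cv2.resize(A[y0:y1,x0:x1],None,fx=f,fy=f,interpolation=cv2.INTER_CUBIC);B=cv2.resize(B[y0-m:y1+m,x0-m:x1+m],None,fx=f,fy=f,interpolation=cv2.INTER_CUBIC)
    r=cv2.matchTemplate(B,A,cv2.TM_CCOEFF_NORMED);_,v,_,l=cv2.minMaxLoc(r); return round(v,3),l[0]/f-m,l[1]/f-m
print('rib',sh(c,b,244,170,262,180))
print('ear R',sh(c,b,272,170,284,188)); print('ear L',sh(c,b,242,186,253,202)); print('board left',sh(c,b,222,166,240,194))
print('ear L vs start',sh(a,b,240,186,253,202))
for mm in (8,12,16): print(mm,(proj('side',b2w([flap(.062,0,.0125,0,mm/1e3)],*p[:3]))-proj('side',b2w([flap(.062,0,.0125,0)],*p[:3])))[0].round(2))
t0=cv2.imread('pics/top0.png');t1=cv2.imread('pics/t16.png')
print('stamp',sh(t0,t1,177,188,197,212));print('pad',sh(t0,t1,322,214,362,242));
for n,w in dict(stamp=(217,140,262,170),dish=(284,210,325,242),box=(286,242,333,287)).items(): print(n,sh(a,b,*[w[i] for i in range(4)]))
print(cv2.imwrite('pics/s16b.png',b))
```

```text
rib (0.919, -4.5, -3.5)
ear R (0.917, -1.625, -1.75)
ear L (0.926, -1.25, -1.375)
board left (0.973, -1.75, -1.625)
ear L vs start (0.883, -1.375, -1.5)
8 [-1.48 -1.29]
12 [-2.22 -1.93]
16 [-2.96 -2.56]
stamp (0.98, -0.25, 0.0)
pad (0.994, 0.0, 0.0)
stamp (0.857, -1.375, -1.125)
dish (0.999, 0.0, 0.0)
box (0.894, -0.375, 0.25)
True
```

View pics/s16.png

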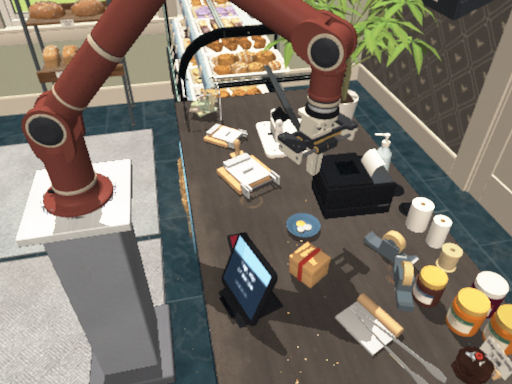

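```bash
python3 -c "
from plant import ctrl
print(ctrl.state()['contact_force'],ctrl.sign_off())"
```

```text
the job is handed in; nothing more can be done
[-0.57426397  1.26288097 -0.13166064] None
```

The order board is closed. I folded the flap over with the shut fingertips, pressed it flat with about 13 N, and pushed it by the rib until it stopped. I then backed off, lifted clear and handed in at about 11.4 s.

**Last checks:**
- **Flap:** it lies flat with its free edge under the lip. The rib moved about 3.0 / 1.9 px relative to the board, against 3.0 / 2.6 px expected for the full 16 mm. That makes the slide roughly 14–16 mm out.
- **Board:** it shifted about 8 mm towards the lip once the slide reached its stop, well within the 40 mm allowed.
- **Bystanders:** the stamp, ink pad and coin dish show no movement. The gift box match was weaker (about 0.4 px) because the gripper partly hid it from above. A second, side-view patch for the stamp moved about 1.4 px. It also took in the shifted board, so I went by the top view.
- **Robot:** it stood clear, and the contact force was at noise level.

**Disagreement:** the tips met the plate about 31 mm higher than the stated 11 mm ahead of the TCP would put them. I found the height by contact and by camera instead.

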